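# Index the T-slot table and clear the stuck key

## Task

A steel key bar is trapped in a slot of the geared rotary table, opposite the clamp stud, where the rim fence holds it in. Crank the handwheel two full turns, counted from where it begins to drive the table after its slack, in the direction that brings the key's slot to the gap in the fence; then with the hooked pick drag the key all the way out through the gap onto the apron, without touching the key with the fingers. Hang the pick back on its wooden cradle, leave the table at that index, and leave the other things on the bench where they are.

Things in the scene. Friction and masses are not known exactly. Their poses are not given: they have to be found in the camera images.
- base: Fixed grey body of the geared rotary table. Origin on the bench under the disc's centre; apron and fence gap towards its -x, handwheel axis at (-90, 165) mm. Steel fence round the disc, radius 103 to 110 mm, height 28 to 54 mm, with one gap. Outside the gap a flat aluminium apron 100 mm wide, top at 37.5 mm, x from -102 to -215 mm, the last 12 mm of it an 11 mm high lip.
- disc: Steel turntable, radius 100, top at 58.5 mm; origin and z are the base's, at the start x too. Four T-slots along its +-x and +-y, open at the rim: 29 wide, 14.5 high (floor at 38 mm) under a 13 mm wide slit in 6 mm lips; a boss of radius 16, top at 68 mm, ends them. One wheel turn turns it 45 degrees, same sense; it stays where left. The key's slot starts 90 degrees from the gap, on either side.
- key: Steel key bar 64 x 26 x 12 mm, 0.14 kg, flat in the slot at disc +y or -y (the stud has the other). Origin: centre of its underside, x along it. The lips keep it from being lifted; it slides with about 1 N. Its centre starts 62 to 67 mm from the disc's centre, so 14 mm or more of slot is empty between the boss and its inner end.
- stud: Steel clamp stud, 26 x 26 x 12 mm foot with a 10 mm upright bolt, 52 mm tall in all, loose in the slot opposite the key; it stays there and rides round with the disc. Origin under the foot.
- gate (a point): Middle of the gap in the fence, 37 mm wide, at the height of the slot floor (38 mm), 106.5 mm from the disc's centre.
- wheel_axis (a point): A point on the upright axis of the handwheel, 120 mm above the bench. The wheel lies flat, rim radius 63 mm, top of the rim 87 mm above the bench.
- crank_top (a point): Top centre of the wheel's upright crank grip: black, free-spinning, 24 mm diameter, 60 mm tall (90 to 150 mm above the bench), 45 mm from the axis. The wheel turns either way without end. It has up to 1.8 rad of slack, of which an unknown part (0 to all) must first be taken up in either sense; there it turns almost freely, driving needs about 8 N at the grip.
- pick: Hooked pick, 0.11 kg. Wooden handle 90 x 16 x 22 mm (x, y, z), origin at its centre, x towards the hook. A 7 mm thick steel shank leaves its +x end and at x = 70 mm bends straight down; its tip is 65.5 mm below the origin. It rests level on the cradle, hook hanging free. Grasp the handle's middle across y from above.
- pick_tip (a point): Lowest point of the pick's hook.
- rest: Fixed wooden cradle of the pick: 100 x 60 mm foot, 12 mm thick, and two uprights 10 mm thick at x = -34 and +34 mm, 44 mm wide, with seats 72 mm above the bench between cheeks 24 mm apart that rise to 84 mm. Fingers have room between the uprights. Origin on the bench at its middle, x towards the hook's side.
- seat (a point): Where the pick's origin is when it rests on the cradle, 83 mm above the bench; the pick's x is then along the cradle's x.
- glue_bottle: White glue bottle, 60 mm diameter, 170 mm tall; bystander.
- offcut: Dark wooden board offcut 140 x 70 x 22 mm; bystander.
- try_square: Try square, wooden stock 100 mm, steel blade 160 mm, lying; bystander.
- mallet: Mallet with wooden handle, 260 mm, lying; bystander.
- dust_brush: Brush, 200 mm, lying; bystander.
- hardwood_block: Wooden block 110 x 60 x 45 mm; bystander.
- screwdriver: Screwdriver with black handle, 200 mm, lying; bystander.

How it is judged:
On the way, in this order (a step that is already met when the one before it is completed fails the run):
1. the key's slot stands at the gap in the fence (two turns of the wheel: within 2.6 degrees), the key still in its slot (angle between the y axis of disc and the x axis of base, either way round below 0.045 rad and x of key in the frame of base between -0.085 and -0.045 m), for 0.2 s.
2. the pick drags the key outwards through the gap (contact force between pick and key above 0.2 N and x of key in the frame of base below -0.095 m).
At the end, for the whole second after the job is handed in: The key lies at rest on the apron, wholly outside the fence (its centre more than 142 mm from the disc's centre); the disc still stands two wheel turns from its start (within 3.4 degrees, key slot at the gap); the pick hangs level on its cradle, within 20 mm of the seat, released and at rest (x of key in the frame of base between -0.215 and -0.142 m and y of key in the frame of base between -0.045 and 0.045 m and z of key in the frame of base between 0.033 and 0.055 m and linear speed of each of key, pick below 0.01 m/s and angle between the y axis of disc and the x axis of base, either way round below 0.06 rad and distance between pick and seat below 0.02 m and angle between pick's own z axis and vertical below 0.15 rad); the robot touches nothing.
It fails at once if the fingers touch the key (contact force between the fingers and key above 0.5 N).
It fails at once if a bystander is shifted by more than 30 mm (distance of any of glue_bottle, offcut, try_square, mallet, dust_brush, hardwood_block, screwdriver from where it was at the start of the episode above 0.03 m).
It also fails if it takes over 72 s, if anything falls off the work surface, if the arm or the gripper's body presses on something with over 40 N, if the wrist force passes 120 N, or if a joint passes its speed limit or range.

## Robot

A 6-joint arm with a two-finger parallel gripper is mounted at the origin on the work surface. World frame = base frame: x ahead of the robot, y to its left, z up, the work surface at z = 0. Lengths are in m, angles in rad, forces in N, time in s.
With the tool pointing down it reaches from about 0.375 to 0.9 m from the base axis. Payload 3.1 kg.
Tool frame: the origin (TCP) lies midway between the tips of the shut fingers; the grasp point (between the pads) lies manip.hold_point_z behind it (manip.hold_point_z is the distance from the TCP to the grasp point, in m); z points along the fingers, y is the direction in which the jaws open and shut (so a half turn about z gives the same grasp; the last joint's range is limited). The gripper opens to 85 mm and grips with 20 to 120 N. Pads are 22 mm wide; open, the fingers measure 114 mm over their backs; the gripper's body (76 mm by 85 mm) begins 54 mm behind the grasp point. The pads swing forward as they close: fully open they stand 13 mm farther back than shut.
Start: joints at [-1.401, 0.527, 1.433, -0, 1.181, -0.178], TCP at [0.213, -0.588, 0.231] pointing down, gripper open.
Joint ranges: [-3.08, 3.08], [-0.75, 2.2], [0.22, 2.44], [-1.43, 4.57], [0, 2.65], [-2.85, 2.85]. Speed limits (rad/s): [2.79, 2.79, 3.14, 3.14, 3.14, 3.14].

## Interface

Orientations are given as a unit quaternion [x, y, z, w].
In Python, from station import manip, snapshot, workorder, models gives the robot as it stands.
- The arm moves only by the tool jog_arm, never from a script. Its argument "commands" is a list of rows, each a list of 5 numbers: the opening in per cent of the stroke, from 0 (shut) to 100 (fully open), then the shift along the world's x, y, z in cm, then the turn about the world's z in rad. A call has 1 to 8 rows; each row shifts and turns the pose as measured when the row begins; what a row does not reach is not made up. A row lasts 1/12 s, in which the tool goes at most 41.7 mm and 7.16 degrees, less where a joint would pass 70% of its speed; a pose out of reach is approached as far as the arm can. A call with a gripper value outside its range is refused whole. The fingers move at their own pace and stop on an object; "squeeze" is the grip in N (left out, the last holds). Time passes only in rows, so rows that do not move let the fingers close. It gives the time, the measured TCP pose, the force and the opening at its end, in the units of the state.
- manip.sense(): the state, without advancing time (a new reading comes with each control period).
- snapshot(name): name is "scene" or "side" or "wrist"; returns a dict with "image" (420x560x3 uint8, red, green, blue), "intrinsics" (3x3 intrinsics, pixels), "D" ([k1, k2, p1, p2, k3] as OpenCV has them; the pictures are not rectified), "extrinsics" (4x4, takes a point from camera to world coordinates); the wrist camera has in their place "hand_eye" (4x4, takes a point from camera to tool coordinates, whose origin is the TCP and whose axes are the flange's). Camera axes: x right, y down, z forward; pixel columns grow to the right and rows downward; lengths in m; the calibration is good to about 2 mm. A picture is of the moment at which its call begins: read the wrist's pose just before it. There is no depth.
- workorder.sign_off(): hands the job in, once; it reports no verdict.
Trained networks look in a picture, given as the dict that the camera call returned (one of the last four; its "shot" number tells which), for a name from the list of things; names that differ only in an ending like _2 or _b are one class to them, and where a whole thing is asked for, a point or a joint stands for the part that bears it (a point fixed in the world has none). Each returns a list of dicts, best first, with "score" (0 to 1); they miss things now and then, are a little off and sometimes report something else, mostly with a low value. They report only what shows in the picture. A call takes as long as a camera call.
- models.find_in(picture, name): "centre" ([x, y, z] in m, in world coordinates, good to about 4 mm: the middle of the surface that is visible of it).
- models.pinpoint(picture, name): "centre" ([x, y, z] in m, in world coordinates, good to about 4 mm: a listed point, or the origin of a listed thing).
The state is a dict: "t": time; "q": joint angles; "qd": joint speeds; "tau": joint torques, N m; "tcp_pos": TCP position; "tool_rot": TCP orientation; "force": force on the tool from outside, world axes, zero at the start; "ft_torque": the same for the moment, N m; "finger_gap": opening from 0.0 (shut) to 1.0 (fully open).
Only numpy, scipy, OpenCV 4.12 (cv2) and the standard library are available. Lean on these libraries where they do the work, as an engineer would, in place of code of your own. Each camera call takes 0.05 s, during which the arm holds its last target. There are 200 camera calls.

## Working session

There is one attempt and no reset: what is moved stays moved. The work goes in short steps, Python scripts to look and compute and a tool call to move; the robot and the scene stay as the last step left them, time stands still between calls to the robot, and variables do not carry over. Pictures are saved under pics/ and viewed, about 8 in all and at most 12, crops included, and the job is handed in when it is done.

Besides the shell and the picture viewer there is one more tool, called after "Emit:" as name([rows], argument=value, ...), one row to a line, values as JSON. jog_arm: Moves the arm, as the interface text tells. Its arguments: {"type":"object","properties":{"commands":{"type":"array","items":{"type":"array","items":{"type":"number"}}},"squeeze":{"type":"number"}},"required":["commands"]}

```bash
ls; mkdir -p pics
cat > h.py <<'E'
import numpy as np, cv2
from station import manip, snapshot, workorder, models
def save(p,n): cv2.imwrite('pics/'+n+'.png',p['image'][:,:,::-1])
def pts(p,names,f='pinpoint',k=2):
    for n in names:
        r=getattr(models,f)(p,n)
        print(n,[(np.round(d['centre'],4).tolist(),round(d['score'],2)) for d in r[:k]])
E
python3 - <<'E'
from h import *
s=manip.sense(); print(s['t'],s['tcp_pos'],s['tool_rot'],s['force'],s['finger_gap'],manip.hold_point_z)
a=snapshot('scene'); b=snapshot('side'); save(a,'scene0'); save(b,'side0')
cv2.imwrite('pics/both0.png',cv2.resize(np.vstack([a['image'],b['image']])[:,:,::-1],None,fx=.71,fy=.71))
for p in (a,b):
    pts(p,['base','disc','key','stud','gate','wheel_axis','crank_top','pick','pick_tip','rest','seat'],k=1)
    print(p['extrinsics'][:3,3])
pts(a,['glue_bottle','offcut','try_square','mallet','dust_brush','hardwood_block','screwdriver'],k=1)
E
```

```text
pics
0.0 [ 0.21291482 -0.58685899  0.23034075] [ 9.84914501e-01  1.73038348e-01 -1.76374635e-05 -1.07505167e-03] [ 0.05796239  0.30434867 -0.91406804] 0.9992234373592569 0.0187
base [([0.6611, -0.016, -0.0003], 0.95)]
disc [([0.6641, -0.02, 0.0025], 0.78)]
key [([0.6682, 0.0468, 0.0393], 0.58)]
stud [([0.663, -0.0813, 0.041], 0.61)]
gate [([0.5628, -0.0192, 0.0378], 0.75)]
wheel_axis []
crank_top []
pick [([0.4955, -0.2907, 0.0904], 0.63)]
pick_tip [([0.5687, -0.2819, 0.0195], 0.73)]
rest [([0.4975, -0.2876, -0.0003], 0.56)]
seat [([0.4954, -0.2859, 0.083], 0.8)]
[ 1.60999765 -0.36918881  0.99292444]
base [([0.6669, -0.016, -0.002], 0.66)]
disc []
key [([0.6605, 0.045, 0.0381], 0.58)]
stud [([0.6599, -0.0847, 0.0352], 0.64)]
gate [([0.5589, -0.014, 0.0351], 0.71)]
wheel_axis [([0.5819, 0.1492, 0.1289], 0.61)]
crank_top [([0.3499, 0.2094, -0.0016], 0.74)]
pick [([0.4991, -0.2899, 0.0822], 0.57)]
pick_tip [([0.5697, -0.2821, 0.0162], 0.5)]
rest [([0.4948, -0.2858, -0.005], 0.83)]
seat [([0.4969, -0.2928, 0.0848], 0.78)]
[-0.09834521  0.62472545  1.1261334 ]
glue_bottle [([0.6723, -0.3588, -0.0017], 0.74)]
offcut [([0.3183, -0.2385, 0.0042], 0.63)]
try_square [([0.6003, 0.4004, -0.0034], 0.61)]
mallet [([0.599, 0.4002, -0.0002], 0.73)]
dust_brush [([0.605, -0.4731, 0.0034], 0.8)]
hardwood_block [([0.7309, -0.2288, -0.0027], 0.82)]
screwdriver [([0.349, 0.2071, -0.0006], 0.66)]
```

View pics/both0.png

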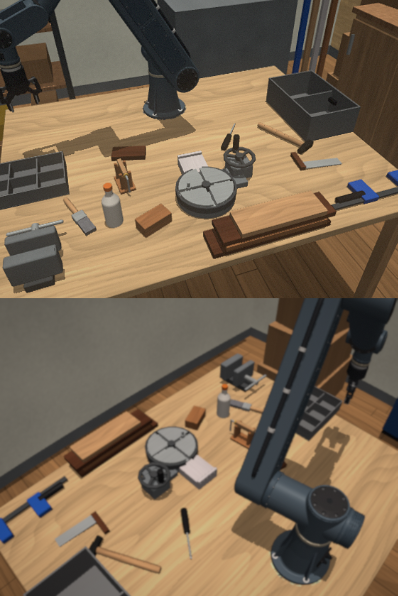

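View crops.

Run:
```python
import cv2,numpy as np
a=cv2.imread('pics/scene0.png');b=cv2.imread('pics/side0.png')
c1=cv2.resize(a[165:315,230:380],(600,600),interpolation=cv2.INTER_CUBIC)[:, :]
c2=cv2.resize(b[165:295,170:340],(600,459),interpolation=cv2.INTER_CUBIC)
c=np.hstack([cv2.resize(c1,(400,400)),cv2.resize(c2,(400,306))[:306].copy() if 0 else cv2.copyMakeBorder(cv2.resize(c2,(400,306)),0,94,0,0,0)])
cv2.imwrite('pics/crop0.png',c)
```

```text
(no output)
```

View pics/crop0.png

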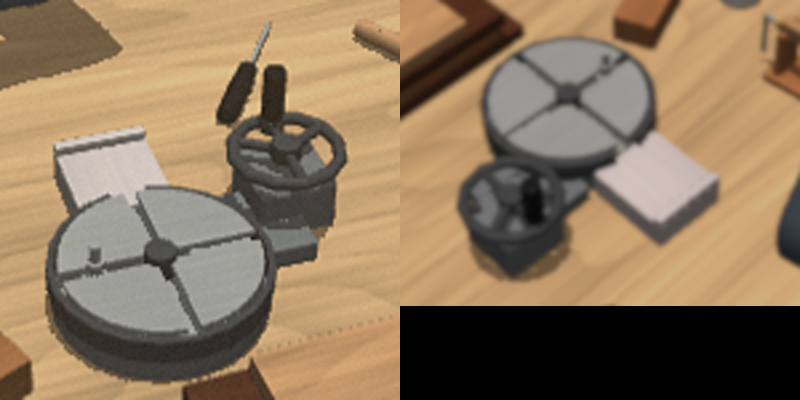

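Emit:
jog_arm([
  [100,1,3,2.5,0],
  [100,1,3.5,2,0],
  [100,1.5,3.5,1.5,0],
  [100,1.8,3.5,1,0],
  [100,1.8,3.5,0,0],
  [100,1.8,3.5,0,0],
  [100,1.8,3.5,0,0],
  [100,1.8,3.5,0,0],
])

```text
t: 2.22
tcp_pos: [0.3372, -0.3108, 0.3007]
tool_rot: [0.986, 0.166, 0.001, 0.002]
force: [1.3, 0.1, 0.3]
finger_gap: 1.0
```

Emit:
jog_arm([
  [100,1.8,3.5,0,0],
  [100,1.8,3.5,0,0],
  [100,1.8,3.5,0,0],
  [100,1.8,3.5,0,0],
  [100,1.8,3.5,0,0],
  [100,1.8,3.5,0,0],
  [100,1.8,3.5,0,0],
  [100,1.8,3.5,0,0],
])

```text
t: 2.88
tcp_pos: [0.4854, -0.0159, 0.3039]
tool_rot: [0.986, 0.164, 0.004, 0.005]
force: [1.1, -0.4, -0.2]
finger_gap: 1.003
```

```bash
cat >> h.py <<'E'
from scipy.spatial.transform import Rotation as R
def cam2w(p):
    if 'extrinsics' in p: return p['extrinsics']
    T=np.eye(4);T[:3,:3]=R.from_quat(p['st']['tool_rot']).as_matrix();T[:3,3]=p['st']['tcp_pos'];return T@p['hand_eye']
def wrist():
    s=manip.sense();p=snapshot('wrist');q=p;q['st']=s;return q
def px(p,X):
    T=np.linalg.inv(cam2w(p));return cv2.projectPoints(np.array(X,float).reshape(-1,1,3),cv2.Rodrigues(T[:3,:3])[0],T[:3,3],p['intrinsics'],np.array(p['D'],float))[0][:,0]
def ray(p,uv):
    T=cam2w(p);x=cv2.undistortPoints(np.array([[uv]],float),p['intrinsics'],np.array(p['D'],float))[0,0];d=T[:3,:3]@np.r_[x,1];return T[:3,3],d/np.linalg.norm(d)
def atz(p,uv,z):
    o,d=ray(p,uv);return o+d*(z-o[2])/d[2]
E
python3 - <<'E'
from h import *
a=snapshot('scene');b=snapshot('side');w=wrist();save(w,'w1')
for z in (.15,):
    print(atz(a,(332.4,190.5),z),atz(b,(226,242),z))
pts(w,['crank_top','wheel_axis','gate','base','key','stud'],k=1)
print(w['st']['tcp_pos'],w['hand_eye'].round(3))
E
```

```text
[0.53063088 0.1534316  0.15      ] [0.53369105 0.14984345 0.15      ]
crank_top [([0.5342, 0.1551, 0.1519], 0.87)]
wheel_axis [([0.5774, 0.1493, 0.1222], 0.88)]
gate [([0.5567, -0.0159, 0.036], 0.72)]
base [([0.6659, -0.0217, 0.0005], 0.71)]
key []
stud [([0.6604, -0.083, 0.0413], 0.7)]
[ 0.48667458 -0.01281978  0.30382041] [[-0.    -0.949 -0.314  0.08 ]
 [ 1.    -0.001  0.001 -0.   ]
 [-0.001 -0.314  0.949 -0.142]
 [ 0.     0.     0.     1.   ]]
```

View pics/w1.png

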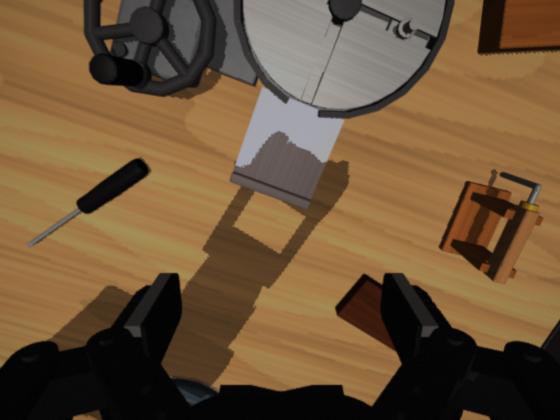

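Emit:
jog_arm([
  [100,1,3.3,-1,-0.11],
  [100,1,3.3,-1,-0.11],
  [100,1,3.3,-1.5,-0.11],
  [100,1,3.3,-2,0],
  [100,0.6,2.5,-2,0],
  [100,0,0.6,-1,0],
  [100,0,0,0,0],
])

```text
t: 3.92
tcp_pos: [0.5343, 0.136, 0.2182]
tool_rot: [1.0, -0.02, 0.006, 0.007]
force: [-0.2, -0.1, -1.0]
finger_gap: 0.997
```

Run:
```python
from h import *
w=wrist()
pts(w,['crank_top','wheel_axis'],k=1)
print(w['st']['tcp_pos'],R.from_quat(w['st']['tool_rot']).as_matrix()[:,0])
```

```text
crank_top [([0.5382, 0.1516, 0.1511], 0.69)]
wheel_axis [([0.5749, 0.1463, 0.1189], 0.68)]
[0.53434587 0.13596114 0.21817416] [ 0.99912361 -0.03984023  0.01283639]
```

Emit:
jog_arm([
  [100,0,1.4,0,0],
  [100,0,0.4,-2.5,0],
  [100,0,0,-3,0],
  [100,0,0,-3,0],
  [100,0,0,-2,0],
  [100,0,0,-0.6,0],
])

```text
t: 4.57
tcp_pos: [0.545, 0.1429, 0.1196]
tool_rot: [0.999, -0.028, 0.023, 0.007]
force: [-0.9, 0.5, -0.1]
finger_gap: 1.004
```

Emit:
jog_arm([
  [100,-0.5,0.5,0,0],
  [100,-0.5,0.5,-0.7,0],
  [100,0,0,-0.5,0],
  [100,0,0,0,0],
])

```text
t: 4.9
tcp_pos: [0.5366, 0.1503, 0.1105]
tool_rot: [0.999, -0.031, 0.025, 0.007]
force: [0.1, -0.4, -0.3]
finger_gap: 1.001
```

Run:
```python
from h import *
w=wrist()
pts(w,['crank_top','wheel_axis'],k=1)
print(w['st']['tcp_pos'],w['st']['q'],R.from_quat(w['st']['tool_rot']).as_matrix()[:,2])
```

```text
crank_top [([0.535, 0.1536, 0.1518], 0.71)]
wheel_axis [([0.5772, 0.149, 0.1204], 0.87)]
[0.53664214 0.15026103 0.11052615] [ 0.08368808  0.59603482  1.74183698 -0.03010973  0.75528668  1.73727641] [ 0.05018574 -0.01649972 -0.9986036 ]
```

Emit:
jog_arm([
  [20,0,0,0,0],
  [20,0,0,0,0],
  [20,0,0,0,0],
  [20,0,0,0,0],
  [20,0,0,0,0],
  [20,0,0,0,0],
], squeeze=40)

```text
t: 5.55
tcp_pos: [0.5389, 0.151, 0.1131]
tool_rot: [0.999, -0.031, 0.028, 0.007]
force: [-0.8, -0.6, 0.4]
finger_gap: 0.266
```

Emit:
jog_arm([
  [15,0.2,-1.6,0,0],
  [15,0.7,-1.4,0,0],
  [15,1.1,-1.1,0,0],
  [15,1.4,-0.6,0,0],
])

```text
t: 5.88
tcp_pos: [0.5664, 0.1066, 0.1129]
tool_rot: [0.999, -0.03, 0.021, 0.004]
force: [-9.6, 3.4, 9.7]
finger_gap: 0.269
```

Run:
```python
from h import *
w=wrist()
pts(w,['crank_top','wheel_axis'],k=1)
s=w['st'];print(s['tcp_pos'],s['force'],R.from_quat(w['st']['tool_rot']).as_matrix()[:,2])
a=snapshot('scene');pts(a,['crank_top','wheel_axis','key','stud'],k=1);save(a,'s2')
```

```text
crank_top [([0.5622, 0.1102, 0.1493], 0.95)]
wheel_axis [([0.5775, 0.1478, 0.1174], 0.68)]
[0.56644739 0.10663653 0.1128707 ] [-9.63491007  3.36786824  9.72794704] [ 0.04222595 -0.0099244  -0.99905879]
crank_top [([0.5632, 0.1003, 0.1491], 0.62)]
wheel_axis [([0.5789, 0.1494, 0.1167], 0.94)]
key [([0.6636, 0.0467, 0.0365], 0.44)]
stud [([0.6642, -0.0781, 0.0374], 0.56)]
```

```bash
cat >> h.py <<'E'
C0=np.array([0.6637,-0.0185]);YAW=-0.02
def polar(p,img,c=C0,r=np.linspace(.03,.095,66),n=1440):
    t=np.arange(n)*2*np.pi/n
    X=np.stack([c[0]+r[None]*np.cos(t)[:,None],c[1]+r[None]*np.sin(t)[:,None],np.full((n,len(r)),.0585)],-1)
    m=px(p,X.reshape(-1,3)).reshape(n,len(r),2).astype(np.float32)
    g=cv2.remap(cv2.cvtColor(img,cv2.COLOR_RGB2GRAY),m[...,0],m[...,1],cv2.INTER_LINEAR)
    return g.astype(float)
def slots(p,img=None):
    # slit angles (deg, world): dark minima of the radial median, folded mod 90
    g=np.median(polar(p,p['image'] if img is None else img),1)
    g=cv2.GaussianBlur(np.tile(g,3)[:,None],(1,25),3).ravel()[1440:2880]
    bg=cv2.medianBlur(g.astype(np.float32)[:,None],5).ravel()
    from scipy.signal import find_peaks
    bg=np.array([np.median(np.take(g,range(i-60,i+61),mode='wrap')) for i in range(1440)])
    d=bg-g; k,_=find_peaks(d,height=6,distance=40)
    return [(i/4,round(d[i],1)) for i in k]
E
python3 - <<'E'
from h import *
a=snapshot('scene')
print(slots(a,cv2.imread('pics/scene0.png')[:,:,::-1].copy()));print(slots(a));
E
```

```text
[(np.float64(1.0), np.float64(67.5)), (np.float64(91.5), np.float64(72.5)), (np.float64(174.5), np.float64(68.9)), (np.float64(267.5), np.float64(56.0))]
[(np.float64(4.5), np.float64(71.3)), (np.float64(94.5), np.float64(73.7)), (np.float64(177.25), np.float64(70.6)), (np.float64(270.5), np.float64(57.4))]
```

```bash
cat > gen.py <<'E'
import sys; from h import *
c=np.array([.5815,.1475]);r=.045
s=manip.sense();p=s['tcp_pos'][:2];d=p-c;th=np.arctan2(d[1],d[0])%(2*np.pi)
st=float(sys.argv[1]);n=int(sys.argv[2])
print('th',round(th,3),'r',round(np.hypot(*d),4),'z',s['tcp_pos'][2].round(4),'F',np.round(s['force'],1),'tool z',R.from_quat(s['tool_rot']).as_matrix()[:,2].round(3))
q=p
for i in range(n):
    th+=st;t=c+r*np.array([np.cos(th),np.sin(th)]);print(((t-q)*100).round(2).tolist(),end=', ');q=t
print('end',round(th%(2*np.pi),3))
E
python3 gen.py .4 8
```

```text
th 4.442 r 0.0432 z 0.1131 F [-1.9 -5.6  2.2] tool z [ 0.051 -0.013 -0.999]
[1.74, -0.3], [1.69, 0.58], [1.33, 1.19], [0.76, 1.62], [0.07, 1.79], [-0.63, 1.67], [-1.23, 1.3], [-1.64, 0.72], end 1.359
```

Emit:
jog_arm([
  [15,1.7,-0.3,0,0],
  [15,1.7,0.6,0,0],
  [15,1.3,1.2,0,0],
  [15,0.8,1.6,0,0],
  [15,0.1,1.8,0,0],
  [15,-0.6,1.7,0,0],
  [15,-1.2,1.3,0,0],
  [15,-1.6,0.7,0,0],
])

```text
t: 7.0
tcp_pos: [0.6207, 0.17, 0.1152]
tool_rot: [0.998, -0.029, 0.053, 0.02]
force: [20.5, 1.7, -15.6]
finger_gap: 0.27
```

```bash
python3 gen.py .4 8; python3 -c "
from h import *
pts(wrist(),['crank_top','wheel_axis'],k=1);print(slots(snapshot('scene')))"
```

```text
th 0.522 r 0.0452 z 0.1152 F [ 20.5   1.7 -15.6] tool z [ 0.106 -0.042 -0.994]
[-1.2, 1.33], [-1.61, 0.78], [-1.79, 0.09], [-1.68, -0.61], [-1.31, -1.22], [-0.73, -1.63], [-0.04, -1.79], [0.66, -1.66], end 3.722
crank_top [([0.6189, 0.1718, 0.151], 0.62)]
wheel_axis []
[(np.float64(22.0), np.float64(74.0)), (np.float64(113.0), np.float64(72.3)), (np.float64(195.75), np.float64(73.3)), (np.float64(287.5), np.float64(60.4))]
```

Emit:
jog_arm([
  [15,-1.2,1.3,0,0],
  [15,-1.6,0.8,0,0],
  [15,-1.8,0.1,0,0],
  [15,-1.7,-0.6,0,0],
  [15,-1.3,-1.2,0,0],
  [15,-0.7,-1.6,0,0],
])

```text
t: 7.7
tcp_pos: [0.5516, 0.1772, 0.1149]
tool_rot: [0.997, -0.037, 0.071, 0.001]
force: [-11.8, 27.9, 11.0]
finger_gap: 0.264
```

```bash
python3 gen.py .4 8; python3 -c "
from h import *
pts(wrist(),['crank_top','wheel_axis'],k=1);print(slots(snapshot('scene')))"
```

```text
th 2.359 r 0.0421 z 0.1149 F [-11.8  27.9  11. ] tool z [ 0.141 -0.007 -0.99 ]
[-1.19, -1.29], [-0.32, -1.76], [0.39, -1.75], [1.04, -1.46], [1.52, -0.94], [1.77, -0.27], [1.73, 0.44], [1.43, 1.08], end 5.559
crank_top [([0.5473, 0.1819, 0.1515], 0.69)]
wheel_axis [([0.5783, 0.1497, 0.1197], 0.69)]
[(np.float64(34.75), np.float64(74.0)), (np.float64(126.5), np.float64(64.9)), (np.float64(210.5), np.float64(73.0)), (np.float64(299.75), np.float64(48.8))]
```

Emit:
jog_arm([
  [15,-1.1,-1.3,0,0],
  [15,-0.3,-1.8,0,0],
  [15,0.4,-1.8,0,0],
  [15,1.0,-1.5,0,0],
  [15,1.5,-0.9,0,0],
  [15,1.8,-0.3,0,0],
])

```text
t: 8.4
tcp_pos: [0.564, 0.1098, 0.1142]
tool_rot: [0.998, -0.029, 0.054, -0.001]
force: [-20.8, -18.4, 24.0]
finger_gap: 0.274
```

```bash
python3 gen.py .4 8; python3 -c "
from h import *
pts(wrist(),['crank_top','wheel_axis'],k=1);print(slots(snapshot('scene')))"
```

```text
th 4.279 r 0.0416 z 0.1142 F [-20.8 -18.4  24. ] tool z [ 0.107 -0.001 -0.994]
[1.6, -0.72], [1.76, 0.3], [1.51, 0.96], [1.02, 1.47], [0.36, 1.75], [-0.35, 1.75], [-1.0, 1.48], [-1.5, 0.97], end 1.196
crank_top [([0.5596, 0.113, 0.1515], 0.96)]
wheel_axis [([0.5789, 0.1476, 0.1177], 0.58)]
[(np.float64(47.0), np.float64(70.9)), (np.float64(140.0), np.float64(44.4)), (np.float64(224.75), np.float64(71.1)), (np.float64(312.5), np.float64(55.1))]
```

Emit:
jog_arm([
  [15,1.6,-0.7,0,0],
  [15,1.8,0.3,0,0],
  [15,1.5,1.0,0,0],
  [15,1.0,1.5,0,0],
  [15,0.4,1.8,0,0],
  [15,-0.3,1.8,0,0],
  [15,-1.0,1.5,0,0],
])

```text
t: 9.18
tcp_pos: [0.6254, 0.1619, 0.1146]
tool_rot: [0.997, -0.029, 0.063, 0.013]
force: [14.8, -4.7, -13.0]
finger_gap: 0.266
```

```bash
python3 gen.py .4 8; python3 -c "
from h import *
pts(wrist(),['crank_top','wheel_axis'],k=1);print(slots(snapshot('scene')))"
```

```text
th 0.317 r 0.0462 z 0.1146 F [ 14.8  -4.7 -13. ] tool z [ 0.126 -0.029 -0.992]
[-1.0, 1.52], [-1.42, 1.09], [-1.73, 0.45], [-1.77, -0.26], [-1.53, -0.93], [-1.05, -1.45], [-0.4, -1.74], [0.31, -1.76], end 3.517
crank_top [([0.6265, 0.1612, 0.1499], 0.97)]
wheel_axis [([0.5793, 0.1489, 0.1206], 0.65)]
[(np.float64(63.25), np.float64(67.4)), (np.float64(157.25), np.float64(18.2)), (np.float64(241.5), np.float64(71.3)), (np.float64(330.75), np.float64(70.6))]
```

Emit:
jog_arm([
  [15,-1.0,1.5,0,0],
  [15,-1.4,1.1,0,0],
  [15,-1.7,0.5,0,0],
  [15,-1.8,-0.3,0,0],
  [15,-1.5,-0.9,0,0],
  [15,-1.0,-1.5,0,0],
  [15,-0.4,-1.7,0,0],
])

```text
t: 9.97
tcp_pos: [0.5475, 0.1713, 0.1145]
tool_rot: [0.996, -0.036, 0.079, -0.007]
force: [-14.6, 21.1, 15.2]
finger_gap: 0.266
```

```bash
python3 gen.py .3 6; python3 -c "
from h import *
pts(wrist(),['crank_top','wheel_axis'],k=1);print(slots(snapshot('scene')))"
```

```text
th 2.53 r 0.0415 z 0.1145 F [-14.6  21.1  15.2] tool z [ 0.157  0.008 -0.987]
[-0.89, -1.0], [-0.22, -1.33], [0.19, -1.33], [0.57, -1.22], [0.9, -0.99], [1.16, -0.68], end 4.33
crank_top [([0.5447, 0.172, 0.1513], 0.98)]
wheel_axis []
[(np.float64(79.5), np.float64(67.4)), (np.float64(163.25), np.float64(26.0)), (np.float64(258.0), np.float64(66.5)), (np.float64(351.0), np.float64(70.4))]
```

Emit:
jog_arm([
  [15,-0.9,-1.0,0,0],
  [15,-0.2,-1.3,0,0],
  [15,0.2,-1.3,0,0],
  [15,0.6,-1.2,0,0],
  [15,0,0,0,0],
])

```text
t: 10.58
tcp_pos: [0.5423, 0.1309, 0.1146]
tool_rot: [0.996, -0.03, 0.08, -0.01]
force: [1.9, 0.5, -0.2]
finger_gap: 0.273
```

```bash
python3 gen.py .2 4; python3 -c "
from h import *
pts(wrist(),['crank_top','wheel_axis'],k=1);a=snapshot('scene');print(slots(a));pts(a,['key','stud','disc'])"
```

```text
th 3.543 r 0.0426 z 0.1146 F [ 1.9  0.5 -0.2] tool z [ 0.16   0.014 -0.987]
[0.21, -0.88], [0.58, -0.69], [0.7, -0.56], [0.8, -0.41], end 4.343
crank_top [([0.5402, 0.1306, 0.1503], 0.73)]
wheel_axis [([0.5759, 0.1505, 0.1206], 0.64)]
[(np.float64(85.75), np.float64(68.3)), (np.float64(170.0), np.float64(34.4)), (np.float64(264.5), np.float64(66.0)), (np.float64(358.75), np.float64(60.8))]
key [([0.6017, -0.0131, 0.0384], 0.64)]
stud [([0.7244, -0.0207, 0.0396], 0.5), ([0.494, -0.2873, 0.0869], 0.33)]
disc [([0.6645, -0.0202, 0.0026], 0.8)]
```

Emit:
jog_arm([
  [15,0.3,-0.9,0,0],
  [15,0.6,-0.8,0,0],
  [15,0.3,-0.3,0,0],
  [15,0,0,0,0],
  [15,0,0,0,0],
])

```text
t: 11.35
tcp_pos: [0.5528, 0.1158, 0.1145]
tool_rot: [0.996, -0.029, 0.079, -0.013]
force: [-0.9, 1.6, 4.9]
finger_gap: 0.268
```

```bash
python3 gen.py .2 4; python3 -c "
from h import *
w=wrist();pts(w,['crank_top','wheel_axis','stud'],k=1);a=snapshot('scene');print(slots(a));print(slots(w));save(w,'w3');save(a,'s3');pts(a,['key','stud','disc','crank_top'])"
```

```text
th 3.977 r 0.0428 z 0.1145 F [-0.9  1.6  4.9] tool z [ 0.157  0.022 -0.987]
[0.57, -0.7], [0.81, -0.38], [0.87, -0.21], [0.9, -0.03], end 4.777
crank_top [([0.5508, 0.1164, 0.1516], 0.88)]
wheel_axis [([0.5758, 0.1491, 0.119], 0.91)]
stud [([0.665, -0.0191, 0.0019], 0.54)]
[(np.float64(1.5), np.float64(53.4)), (np.float64(88.75), np.float64(69.9)), (np.float64(172.75), np.float64(39.2)), (np.float64(267.25), np.float64(71.0))]
[(np.float64(84.5), np.float64(84.7)), (np.float64(182.25), np.float64(115.2))]
key [([0.6022, -0.0168, 0.0383], 0.43), ([0.5775, 0.1501, 0.1176], 0.34)]
stud [([0.7275, -0.0163, 0.0356], 0.62)]
disc [([0.6657, -0.0211, 0.0019], 0.95)]
crank_top [([0.5443, 0.1129, 0.1489], 0.74)]
```

Emit:
jog_arm([
  [100,0,0,0,0],
  [100,0,0,0,0],
  [100,0,0,0,0],
  [100,0,0,2,0],
  [100,0,0,4,0],
  [100,0,0,4,0],
  [100,0,0,4,0],
  [100,0,0,2,0],
])

```text
t: 12.47
tcp_pos: [0.5485, 0.1169, 0.2713]
tool_rot: [0.997, -0.037, 0.07, -0.017]
force: [0.3, -0.5, 0.5]
finger_gap: 1.0
```

```bash
python3 -c "
from h import *
w=wrist();save(w,'w4');s=w['st'];print(s['tcp_pos'],R.from_quat(s['tool_rot']).as_matrix(),s['q'])
pts(w,['crank_top','wheel_axis','gate','base','disc','stud'],k=1)"
```

```text
[0.54845919 0.11687585 0.27134927] [[ 0.98745915 -0.07107983  0.1409684 ]
 [-0.07591629 -0.99668578  0.02922622]
 [ 0.13842381 -0.0395615  -0.98958261]] [-0.00552121  0.33796473  1.65307604  0.03544962  1.0094967   1.62247474]
crank_top [([0.5509, 0.1144, 0.152], 0.65)]
wheel_axis [([0.578, 0.1478, 0.1173], 0.88)]
gate [([0.5556, -0.0178, 0.0384], 0.59)]
base [([0.6638, -0.0195, -0.0029], 0.62)]
disc [([0.662, -0.019, 0.0012], 0.89)]
stud [([0.7254, -0.02, 0.0406], 0.61)]
```

View pics/w4.png

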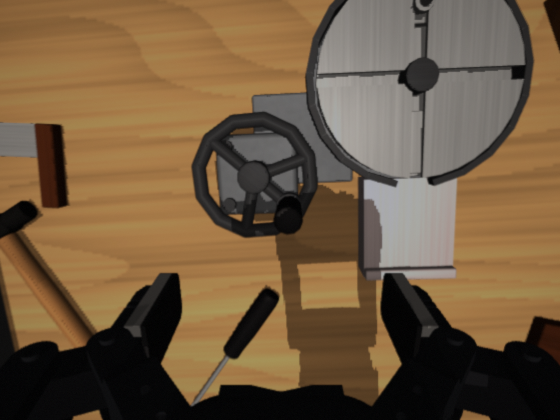

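```bash
python3 -c "
import cv2
a=cv2.imread('pics/w4.png')[60:290,340:470];cv2.imwrite('pics/c4.png',cv2.resize(a,None,fx=2.6,fy=2.6,interpolation=cv2.INTER_CUBIC))"
```

```text
(no output)
```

View pics/c4.png

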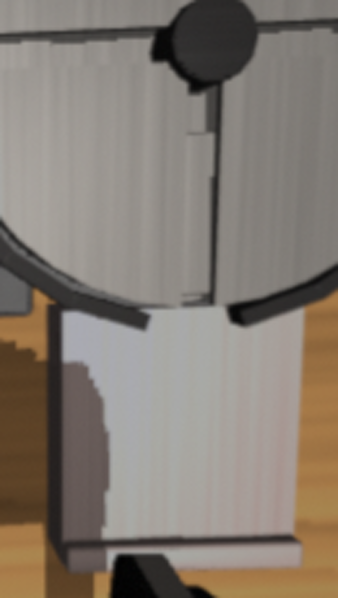

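```bash
python3 -c "
from h import *
w=wrist()
f=lambda c,z:atz(w,(c[0]/2.6+340,c[1]/2.6+60),z).round(4)
for n,c,z in [('slitR top',(219,90),.0585),('slitR bot',(212,300),.0585),('slitL top',(190,110),.0585),('slitL bot',(182,300),.0585),('key inner R',(213,133),.05),('key inner L',(187,133),.05),('key outer',(195,294),.05),('gapL',(150,315),.054),('gapR',(230,308),.054),('boss',(212,40),.068),('lipL',(68,548),.0485),('lipR',(300,541),.0485),('apL',(62,308),.0375),('apR',(304,309),.0375),('slot-y',(0,37),.0585),('slot+y',(338,20),.0585)]: print(n,f(c,z))
"
```

```text
slitR top [ 0.6385 -0.022   0.0585]
slitR bot [ 0.5601 -0.0198  0.0585]
slitL top [ 0.6321 -0.0114  0.0585]
slitL bot [ 0.5609 -0.0083  0.0585]
key inner R [ 0.6235 -0.0229  0.05  ]
key inner L [ 0.6242 -0.013   0.05  ]
key outer [ 0.5618 -0.0161  0.05  ]
gapL [0.5552 0.0028 0.054 ]
gapR [ 0.5559 -0.0284  0.054 ]
boss [ 0.6551 -0.0161  0.068 ]
lipL [0.4573 0.0363 0.0485]
lipR [ 0.4549 -0.0601  0.0485]
apL [0.5582 0.034  0.0375]
apR [ 0.5512 -0.0644  0.0375]
slot-y [0.6635 0.0581 0.0585]
slot+y [ 0.6599 -0.0647  0.0585]
```

Emit:
jog_arm([
  [100,-0.5,-3.5,0,0.05],
  [100,-0.6,-3.7,0,0.05],
  [100,-0.6,-3.7,0,0.05],
  [100,-0.6,-3.7,0,0.05],
  [100,-0.6,-3.7,0,0],
  [100,-0.6,-3.7,0,0],
  [100,-0.6,-3.7,0,0],
  [100,-0.6,-3.7,0,0],
])

```text
t: 13.53
tcp_pos: [0.4913, -0.1782, 0.2533]
tool_rot: [0.995, 0.075, 0.054, -0.03]
force: [0.0, 0.0, -0.1]
finger_gap: 0.997
```

Emit:
jog_arm([
  [100,-0.5,-3.5,-1,0],
  [100,-0.5,-3,-2,0],
  [100,-0.3,-2.5,-2,0],
  [100,0,-1.5,-1,0],
  [100,0,0,0,0],
  [100,0,0,0,0],
])

```text
t: 14.03
tcp_pos: [0.4739, -0.2966, 0.1836]
tool_rot: [0.996, 0.068, 0.052, -0.032]
force: [0.5, 0.8, -0.5]
finger_gap: 1.001
```

```bash
python3 -c "
from h import *
w=wrist();save(w,'w5');s=w['st'];print(s['t'],s['tcp_pos'],R.from_quat(s['tool_rot']).as_matrix(),s['q'])
pts(w,['pick','pick_tip','rest','seat'],k=1)
a=snapshot('scene');pts(a,['pick','pick_tip','rest','seat'],k=1)"
```

```text
14.0333 [ 0.47387364 -0.29661656  0.18364819] [[ 0.98530135  0.1397068   0.0983019 ]
 [ 0.13309853 -0.98856538  0.07087499]
 [ 0.10707958 -0.05674939 -0.99262957]] [-0.82477848  0.48874406  1.68149704  0.1472064   0.96168684  0.52493807]
pick [([0.497, -0.2878, 0.0811], 0.63)]
pick_tip [([0.5642, -0.2812, 0.017], 0.69)]
rest [([0.4945, -0.2896, 0.001], 0.92)]
seat [([0.4937, -0.2892, 0.0858], 0.67)]
pick [([0.4991, -0.2877, 0.0885], 0.8)]
pick_tip [([0.5641, -0.2799, 0.0188], 0.7)]
rest [([0.4977, -0.2877, -0.0022], 0.78)]
seat [([0.4966, -0.2872, 0.0826], 0.73)]
```

View pics/w5.png

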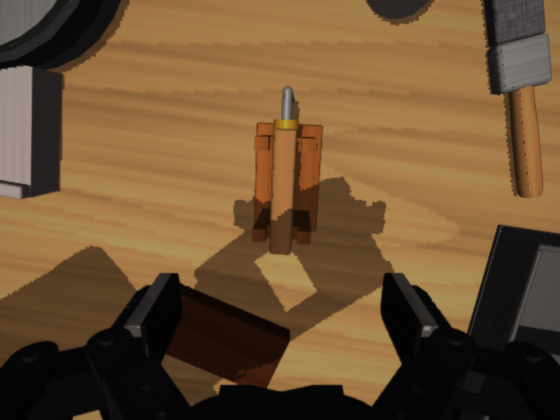

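Emit:
jog_arm([
  [100,1.3,0.6,-1,-0.03],
  [100,1.2,0.5,-1,0],
  [100,0.2,0,-1.5,0],
  [100,0,0,-1.5,0],
  [100,0,0,-1.5,0],
  [100,0,0,-1.5,0],
  [100,0,0,-1,0],
  [100,0,0,0,0],
])

```text
t: 15.2
tcp_pos: [0.5079, -0.2833, 0.0939]
tool_rot: [0.996, 0.059, 0.056, -0.026]
force: [-0.8, 0.5, 0.5]
finger_gap: 1.0
```

```bash
python3 -c "
from h import *
s=manip.sense();Rm=R.from_quat(s['tool_rot']).as_matrix();print(s['tcp_pos'],Rm.round(3).tolist(),'hold',s['tcp_pos']-Rm[:,2]*.0187)"
```

```text
[ 0.50790159 -0.2833412   0.09387188] [[0.987, 0.121, 0.109], [0.115, -0.992, 0.059], [0.115, -0.046, -0.992]] hold [ 0.50586618 -0.28444097  0.11242822]
```

Hold point needs -0.9, -0.35, -2.9 cm.

Emit:
jog_arm([
  [100,-0.5,-0.2,-1,0],
  [100,-0.5,-0.2,-1,0],
  [100,-0.1,-0.1,-0.9,0],
  [100,0,0,0,0],
])

```text
t: 15.53
tcp_pos: [0.4987, -0.2885, 0.0645]
tool_rot: [0.996, 0.061, 0.057, -0.025]
force: [0.4, 0.2, -0.5]
finger_gap: 1.002
```

```bash
python3 -c "
from h import *
w=wrist();s=w['st'];Rm=R.from_quat(s['tool_rot']).as_matrix();print(s['tcp_pos'],Rm.round(3).tolist(),'hold',s['tcp_pos']-Rm[:,2]*.0187)
pts(w,['pick','pick_tip','rest','seat'],k=1)"
```

```text
[ 0.49873333 -0.28853758  0.06448473] [[0.986, 0.124, 0.111], [0.118, -0.991, 0.057], [0.117, -0.044, -0.992]] hold [ 0.49666064 -0.28961229  0.08303841]
pick [([0.4914, -0.2866, 0.0804], 0.95)]
pick_tip [([0.5638, -0.2832, 0.017], 0.64)]
rest []
seat []
```

Well placed; close on the handle.

Emit:
jog_arm([
  [5,0,0,0,0],
  [5,0,0,0,0],
  [5,0,0,0,0],
  [5,0,0,0,0],
  [5,0,0,0,0],
  [5,0,0,0,0],
  [5,0,0,0,0],
], squeeze=50)

```text
t: 16.37
tcp_pos: [0.5013, -0.2898, 0.0688]
tool_rot: [0.996, 0.061, 0.06, -0.022]
force: [0.0, -0.4, -0.9]
finger_gap: 0.179
```

Emit:
jog_arm([
  [5,0,0,0.6,0],
  [5,0,0,1,0],
  [5,0,0,1.5,0],
  [5,0,0,2,0],
  [5,0,0,2,0],
  [5,0,0,2,0],
  [5,0,0,0,0],
])

```text
t: 16.95
tcp_pos: [0.4993, -0.2883, 0.1647]
tool_rot: [0.996, 0.061, 0.058, -0.024]
force: [0.8, -0.6, -0.4]
finger_gap: 0.183
```

```bash
cat > pk.py <<'E'
from h import *
w=wrist();s=w['st'];Rm=R.from_quat(s['tool_rot']).as_matrix();print(s['t'],s['finger_gap'],s['force'],s['tcp_pos'],Rm.round(3).tolist(),'hold',s['tcp_pos']-Rm[:,2]*.0187)
pts(w,['pick','pick_tip'],k=1);T=snapshot('scene');pts(T,['pick','pick_tip'],k=1);T=snapshot('side');pts(T,['pick','pick_tip'],k=1)
E
python3 pk.py
```

```text
16.95 0.18343328876092846 [ 0.76818583 -0.55853493 -0.41311428] [ 0.4992769  -0.28827187  0.16467457] [[0.986, 0.124, 0.112], [0.119, -0.991, 0.055], [0.118, -0.041, -0.992]] hold [ 0.4971761  -0.28930763  0.18322731]
pick [([0.4941, -0.2917, 0.177], 0.8)]
pick_tip []
pick [([0.4932, -0.2873, 0.179], 0.67)]
pick_tip [([0.5606, -0.273, 0.1111], 0.52)]
pick [([0.6047, 0.4074, 0.0002], 0.18)]
pick_tip []
```

Emit:
jog_arm([
  [5,0.5,2.5,1,-0.02],
  [5,0.9,3.2,0.5,-0.02],
  [5,0.9,3.5,0,-0.02],
  [5,0.9,3.5,0,-0.02],
  [5,0.9,3.5,0,-0.02],
  [5,0.9,3.5,0,-0.02],
  [5,0.9,3,0,0],
  [5,0.3,1.5,0,0],
])

```text
t: 18.07
tcp_pos: [0.5597, -0.0411, 0.1705]
tool_rot: [0.998, -0.009, 0.055, -0.024]
force: [0.7, -0.4, -1.0]
finger_gap: 0.176
```

Emit:
jog_arm([
  [5,0,0,0,0],
  [5,0,0,0,0],
])

```text
t: 18.23
tcp_pos: [0.5593, -0.0364, 0.1694]
tool_rot: [0.998, -0.005, 0.054, -0.025]
force: [-0.1, -0.8, -0.8]
finger_gap: 0.174
```

```bash
python3 pk.py
```

```text
18.2333 0.17369834622484692 [-0.11457919 -0.81770041 -0.8324033 ] [ 0.55925093 -0.03644921  0.16942946] [[0.994, -0.008, 0.107], [-0.013, -0.999, 0.05], [0.107, -0.051, -0.993]] hold [ 0.55724721 -0.03737521  0.18799872]
pick [([0.551, -0.0363, 0.1815], 0.57)]
pick_tip []
pick [([0.5561, -0.0381, 0.1887], 0.62)]
pick_tip [([0.6244, -0.0364, 0.1216], 0.8)]
pick [([0.5561, -0.0392, 0.1828], 0.72)]
pick_tip [([0.6269, -0.0357, 0.1171], 0.67)]
```

Emit:
jog_arm([
  [5,0.4,1,0,0],
  [5,0.4,0.8,-1,0],
  [5,0.1,0.2,-1,0],
  [5,0,0,-1,0],
  [5,0,0,-0.8,0],
  [5,0,0,0,0],
])

```text
t: 19.18
tcp_pos: [0.5697, -0.0161, 0.1283]
tool_rot: [0.998, -0.008, 0.055, -0.025]
force: [-0.3, -0.2, -1.2]
finger_gap: 0.173
```

```bash
python3 pk.py
python3 - <<'E'
from h import *
a=snapshot('scene');b=snapshot('side')
s=manip.sense();t=s['tcp_pos']+np.array([.066,.0006,-.051]);print('tip',t)
out=[]
for p in (a,b):
    u=px(p,[t])[0];print(u);x,y=u.astype(int);c=p['image'][y-45:y+45,x-55:x+55,::-1];out.append(cv2.resize(c,(400,327),interpolation=cv2.INTER_CUBIC))
cv2.imwrite('pics/c6.png',np.hstack(out))
E
```

```text
19.1833 0.17264636099806935 [-0.25194352 -0.18975301 -1.17657323] [ 0.56972122 -0.01614479  0.12829561] [[0.994, -0.013, 0.109], [-0.018, -0.999, 0.049], [0.109, -0.051, -0.993]] hold [ 0.56767466 -0.01705901  0.14686078]
pick [([0.5627, -0.0177, 0.1407], 0.6)]
pick_tip []
pick [([0.5637, -0.0163, 0.149], 0.61)]
pick_tip [([0.637, -0.0146, 0.08], 0.68)]
pick []
pick_tip [([0.64, -0.0144, 0.0789], 0.55)]
tip [ 0.6372457  -0.01658914  0.08013187]
[286.87801801 248.06162697]
[246.62366096 205.19953722]
```

View pics/c6.png

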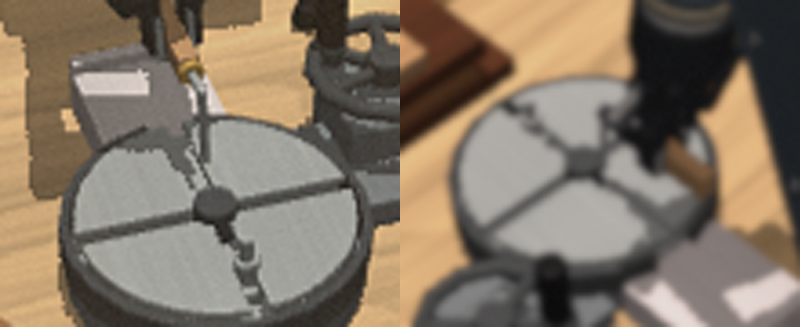

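Run:
```python
from h import *
a=snapshot('scene')
i0=cv2.imread('pics/scene0.png')[:,:,::-1].copy()
ys=np.arange(-.04,.0101,.002)
print((ys*1000).round().astype(int).tolist())
for nm,im in (('0',i0),('now',a['image'])):
  g=cv2.cvtColor(im,cv2.COLOR_RGB2GRAY)
  for x in (.58,.60,.62,.635):
    m=px(a,[[x,y,.0585] for y in ys]).astype(np.float32)
    print(nm,x,cv2.remap(g,m[:,:1],m[:,1:],cv2.INTER_LINEAR).ravel().tolist())
# opposite slot too, +x in scene0
g=cv2.cvtColor(i0,cv2.COLOR_RGB2GRAY)
for x in (.69,.71,.73,.75):
    m=px(a,[[x,y,.0585] for y in ys]).astype(np.float32)
    print('+x',x,cv2.remap(g,m[:,:1],m[:,1:],cv2.INTER_LINEAR).ravel().tolist())
u=px(a,[[.637,-.0146,.08],[.637,-.0146,.0585]]);print(u, manip.sense()['tcp_pos'])
# tip: dark/bright profile row just above tip
x,y=u[0].astype(int)
for r in range(y-10,y+8): print(r,g.shape and cv2.cvtColor(a['image'],cv2.COLOR_RGB2GRAY)[r,x-9:x+10].tolist())
```

```text
[-40, -38, -36, -34, -32, -30, -28, -26, -24, -22, -20, -18, -16, -14, -12, -10, -8, -6, -4, -2, 0, 2, 4, 6, 8, 10]
0 0.58 [163, 162, 164, 165, 164, 162, 163, 164, 164, 178, 191, 199, 187, 178, 152, 92, 134, 163, 160, 159, 159, 159, 161, 161, 160, 158]
0 0.6 [160, 160, 160, 160, 158, 159, 162, 160, 159, 160, 159, 133, 103, 91, 84, 104, 142, 159, 160, 157, 157, 159, 158, 157, 158, 159]
0 0.62 [161, 159, 160, 160, 159, 159, 158, 158, 160, 160, 156, 143, 99, 88, 90, 106, 147, 159, 157, 158, 158, 157, 158, 159, 158, 156]
0 0.635 [159, 160, 161, 160, 161, 162, 162, 161, 161, 160, 157, 139, 96, 84, 89, 121, 152, 163, 161, 160, 158, 157, 160, 160, 159, 159]
now 0.58 [92, 90, 94, 95, 95, 94, 96, 97, 95, 97, 97, 99, 100, 98, 93, 82, 92, 122, 167, 139, 104, 72, 79, 103, 134, 165]
now 0.6 [162, 161, 161, 163, 144, 112, 95, 98, 97, 97, 100, 130, 157, 155, 110, 109, 127, 83, 74, 86, 108, 151, 171, 170, 166, 164]
now 0.62 [163, 160, 161, 162, 163, 168, 163, 137, 95, 107, 116, 127, 164, 158, 125, 111, 154, 166, 164, 161, 162, 165, 169, 168, 165, 163]
now 0.635 [162, 163, 162, 162, 163, 167, 156, 13
[... 1738 characters left out ...]
167, 163, 160, 163, 164]
248 [87, 96, 96, 95, 92, 106, 177, 153, 90, 161, 157, 165, 159, 164, 169, 167, 163, 161, 163]
249 [145, 91, 91, 96, 97, 94, 123, 169, 79, 134, 166, 164, 161, 164, 169, 169, 162, 160, 163]
250 [161, 157, 156, 91, 93, 92, 106, 174, 150, 95, 171, 166, 163, 163, 164, 167, 168, 162, 161]
251 [161, 163, 170, 156, 93, 128, 158, 172, 164, 75, 128, 167, 163, 161, 162, 168, 167, 167, 162]
252 [162, 161, 166, 162, 89, 113, 169, 171, 170, 148, 83, 169, 165, 162, 164, 167, 168, 167, 163]
253 [161, 163, 164, 165, 150, 94, 142, 168, 170, 167, 76, 134, 170, 166, 162, 164, 167, 166, 161]
254 [162, 159, 162, 168, 162, 91, 136, 170, 167, 131, 113, 89, 115, 110, 133, 150, 170, 166, 168]
```

Emit:
jog_arm([
  [5,-0.1,0,-0.9,0],
  [5,-0.1,0,-0.9,0],
  [5,0,0,-0.8,0],
  [5,0,0,-0.3,0],
])

```text
t: 20.12
tcp_pos: [0.5695, -0.0175, 0.1006]
tool_rot: [0.998, -0.008, 0.058, -0.024]
force: [-1.1, 0.3, -0.7]
finger_gap: 0.182
```

Emit:
jog_arm([
  [5,0,0,-0.4,0],
  [5,0,0,-0.3,0],
  [5,0,0,-0.1,0],
])

```text
t: 20.37
tcp_pos: [0.5701, -0.0177, 0.0902]
tool_rot: [0.998, -0.009, 0.058, -0.024]
force: [0.7, 0.2, -1.7]
finger_gap: 0.179
```

Run:
```python
from h import *
s=manip.sense();print(s['tcp_pos'],s['force'])
a=snapshot('scene');pts(a,['pick','pick_tip','key'],k=1)
x,y=px(a,[s['tcp_pos']+[.066,0,-.03]])[0].astype(int)
cv2.imwrite('pics/c7.png',cv2.resize(a['image'][y-50:y+50,x-65:x+65,::-1],(780,600),interpolation=cv2.INTER_CUBIC))
```

```text
[ 0.57012229 -0.01765057  0.09021159] [ 0.73499054  0.24515772 -1.65509113]
pick [([0.5668, -0.0155, 0.1067], 0.51)]
pick_tip [([0.6329, -0.0155, 0.0398], 0.59)]
key [([0.6023, -0.0157, 0.0374], 0.6)]
```

View pics/c7.png

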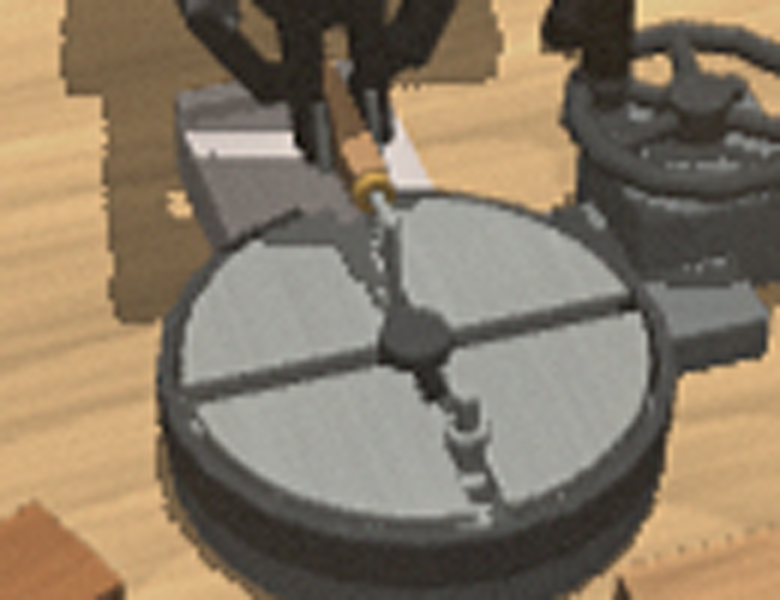

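Emit:
jog_arm([
  [5,-0.8,0,0,0],
  [5,-1.0,0.05,0,0],
  [5,-1.0,0.05,0,0],
  [5,-1.0,0.05,0,0],
  [5,-1.0,0.05,0,0],
])

```text
t: 20.98
tcp_pos: [0.5208, -0.0159, 0.0926]
tool_rot: [0.998, -0.008, 0.061, -0.023]
force: [0.7, -0.1, -2.0]
finger_gap: 0.176
```

Run:
```python
from h import *
s=manip.sense();print(s['tcp_pos'],s['force'],s['tool_rot'])
a=snapshot('scene');pts(a,['pick','pick_tip','key'],k=1);b=snapshot('side');pts(b,['pick_tip','key'],k=1)
```

```text
[ 0.52081581 -0.01593454  0.09262234] [ 0.72631791 -0.08018626 -2.0468479 ] [ 0.99781421 -0.00796811  0.06141034 -0.02306702]
pick [([0.5447, 0.1106, 0.1501], 0.73)]
pick_tip [([0.5856, -0.011, 0.0439], 0.71)]
key [([0.5534, -0.0142, 0.0357], 0.42)]
pick_tip [([0.5905, -0.0138, 0.0436], 0.63)]
key [([0.5407, -0.0205, 0.0389], 0.64)]
```

Emit:
jog_arm([
  [5,-1.0,0.03,-0.1,0],
  [5,-1.0,0.03,-0.1,0],
  [5,-1.0,0.03,-0.05,0],
  [5,-1.0,0.03,0,0],
  [5,-0.8,0.03,0,0],
])

```text
t: 21.75
tcp_pos: [0.4771, -0.0162, 0.0907]
tool_rot: [0.997, -0.008, 0.067, -0.021]
force: [0.6, -0.6, -0.6]
finger_gap: 0.177
```

Run:
```python
from h import *
s=manip.sense();print(s['tcp_pos'],s['force'],s['tool_rot'])
a=snapshot('scene');pts(a,['pick','pick_tip','key'],k=1);b=snapshot('side');pts(b,['pick_tip','key','gate','base'],k=1)
save(a,'s8');save(b,'b8')
out=[]
for p in (a,b):
    x,y=px(p,[[.53,-.015,.05]])[0].astype(int);out.append(cv2.resize(p['image'][y-45:y+45,x-55:x+55,::-1],(400,327),interpolation=cv2.INTER_CUBIC))
cv2.imwrite('pics/c8.png',np.hstack(out))
```

```text
[ 0.47712044 -0.01619211  0.09072652] [ 0.63750059 -0.59835584 -0.61140317] [ 0.99747619 -0.0076402   0.06734397 -0.0211581 ]
pick [([0.4699, -0.0158, 0.1095], 0.68)]
pick_tip [([0.5405, -0.0138, 0.041], 0.54)]
key [([0.5077, -0.0166, 0.0383], 0.43)]
pick_tip [([0.6626, -0.0188, -0.001], 0.51)]
key [([0.4978, -0.0144, 0.0388], 0.75)]
gate [([0.5578, -0.015, 0.0365], 0.9)]
base [([0.6651, -0.0184, 0.0023], 0.72)]
```

View pics/c8.png

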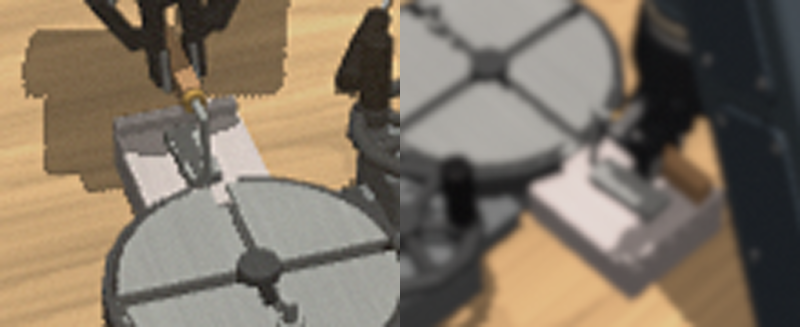

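Emit:
jog_arm([
  [5,-0.6,0.03,0,0],
  [5,0,0,0,0],
  [5,0.4,0,0,0],
  [5,0,0,1,0],
  [5,0,0,2,0],
  [5,0,0,3,0],
  [5,0,0,3,0],
  [5,0,0,0,0],
])

```text
t: 22.87
tcp_pos: [0.4757, -0.0157, 0.1819]
tool_rot: [0.998, -0.008, 0.064, -0.022]
force: [0.5, -0.4, -0.3]
finger_gap: 0.177
```

```bash
python3 pk.py;python3 - <<'E'
from h import *
a=snapshot('scene');pts(a,['key'],k=1);b=snapshot('side');pts(b,['key'],k=1)
E
```

```text
22.8667 0.17744711945911154 [ 0.47852697 -0.41485277 -0.31891115] [ 0.47571216 -0.01566018  0.18191066] [[0.992, -0.013, 0.128], [-0.019, -0.999, 0.043], [0.128, -0.045, -0.991]] hold [ 0.47331403 -0.01646104  0.20043895]
pick [([0.4685, -0.0164, 0.1962], 0.74)]
pick_tip []
pick [([0.4672, -0.0156, 0.1945], 0.66)]
pick_tip [([0.5363, -0.0108, 0.127], 0.51)]
pick [([0.4703, -0.0149, 0.1902], 0.58)]
pick_tip [([0.5397, -0.0132, 0.1249], 0.47)]
key [([0.5058, -0.0163, 0.0411], 0.76)]
key [([0.497, -0.0203, 0.0371], 0.8)]
```

Emit:
jog_arm([
  [5,0.3,-2.5,0,0.02],
  [5,0.3,-3.3,0,0.025],
  [5,0.3,-3.5,0,0.025],
  [5,0.3,-3.5,0,0.025],
  [5,0.3,-3.5,0,0.025],
  [5,0.3,-3.5,0,0.02],
  [5,0.3,-3,0,0],
  [5,0.2,-1.5,0,0],
])

```text
t: 24.18
tcp_pos: [0.4926, -0.264, 0.1761]
tool_rot: [0.996, 0.07, 0.055, -0.029]
force: [0.2, -0.8, -1.4]
finger_gap: 0.175
```

Emit:
jog_arm([
  [5,0,0,0,0],
  [5,0,0,0,0],
])

```text
t: 24.35
tcp_pos: [0.4933, -0.2692, 0.1757]
tool_rot: [0.996, 0.067, 0.056, -0.027]
force: [-0.1, 0.5, -1.6]
finger_gap: 0.176
```

```bash
python3 pk.py
```

```text
24.35 0.1757540483530299 [-0.12640905  0.46645497 -1.55380633] [ 0.49329323 -0.26916509  0.17568064] [[0.985, 0.137, 0.108], [0.131, -0.989, 0.062], [0.115, -0.047, -0.992]] hold [ 0.49127226 -0.27032251  0.19423504]
pick [([0.4878, -0.2696, 0.1882], 0.56)]
pick_tip []
pick [([0.4865, -0.2671, 0.1952], 0.69)]
pick_tip [([0.5579, -0.2582, 0.1228], 0.5)]
pick []
pick_tip [([0.56, -0.2584, 0.1258], 0.59)]
```

Emit:
jog_arm([
  [5,0.4,-1.1,0,-0.012],
  [5,0.4,-0.9,-1,0],
  [5,0,0,-1.5,0],
  [5,0,0,-1.5,0],
  [5,0,0,-1.5,0],
  [5,0,0,-1,0],
  [5,0,0,0,0],
])

```text
t: 25.38
tcp_pos: [0.5059, -0.2943, 0.1076]
tool_rot: [0.996, 0.062, 0.059, -0.023]
force: [-0.8, 0.5, -1.7]
finger_gap: 0.177
```

```bash
python3 pk.py
```

```text
25.3833 0.17691094167901078 [-0.80966937  0.47456763 -1.67249781] [ 0.50593309 -0.29434422  0.10759653] [[0.985, 0.127, 0.115], [0.121, -0.991, 0.053], [0.121, -0.039, -0.992]] hold [ 0.50378423 -0.29534164  0.12614586]
pick [([0.4979, -0.2956, 0.1219], 0.59)]
pick_tip []
pick [([0.5037, -0.294, 0.1316], 0.52)]
pick_tip [([0.571, -0.2838, 0.0616], 0.62)]
pick [([0.7324, -0.2326, -0.0045], 0.33)]
pick_tip []
```

Emit:
jog_arm([
  [5,-0.25,0.25,-0.3,0],
  [5,-0.2,0.2,-0.5,0],
  [5,0,0,-0.7,0],
  [5,0,0,0,0],
])

```text
t: 26.17
tcp_pos: [0.5024, -0.2897, 0.0963]
tool_rot: [0.996, 0.063, 0.062, -0.02]
force: [-0.0, 1.5, -2.1]
finger_gap: 0.18
```

Emit:
jog_arm([
  [5,-0.1,0,-0.8,0],
  [5,0,0,-0.7,0],
  [5,0,0,-0.6,0],
  [5,0,0,0,0],
])

```text
t: 26.5
tcp_pos: [0.5009, -0.2893, 0.0722]
tool_rot: [0.996, 0.063, 0.061, -0.021]
force: [-0.4, 0.2, -1.1]
finger_gap: 0.178
```

Emit:
jog_arm([
  [5,0,0,-0.3,0],
  [5,0,0,-0.1,0],
  [5,0,0,0,0],
])

```text
t: 26.75
tcp_pos: [0.5012, -0.2895, 0.069]
tool_rot: [0.996, 0.063, 0.062, -0.021]
force: [-0.3, 0.5, -1.0]
finger_gap: 0.179
```

```bash
python3 pk.py
python3 - <<'E'
from h import *
a=snapshot('scene')
x,y=px(a,[[.5,-.29,.07]])[0].astype(int);cv2.imwrite('pics/c9.png',cv2.resize(a['image'][y-45:y+45,x-55:x+55,::-1],(550,450),interpolation=cv2.INTER_CUBIC))
E
```

```text
26.75 0.17930039473592005 [-0.34126471  0.54108838 -0.98513004] [ 0.50117087 -0.28954813  0.06896188] [[0.984, 0.128, 0.12], [0.123, -0.991, 0.049], [0.125, -0.034, -0.992]] hold [ 0.49892588 -0.29046604  0.08750393]
pick [([0.4935, -0.2903, 0.0805], 0.84)]
pick_tip []
pick [([0.4963, -0.2879, 0.0879], 0.71)]
pick_tip [([0.5682, -0.2785, 0.0185], 0.6)]
pick []
pick_tip []
```

View pics/c9.png

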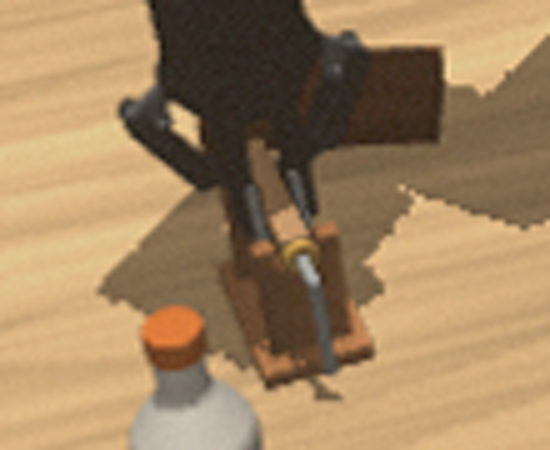

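Emit:
jog_arm([
  [5,0,0,-0.2,0],
  [25,0,0,0,0],
  [35,0,0,0,0],
  [60,0,0,0,0],
  [100,0,0,0,0],
  [100,0,0,0,0],
  [100,0,0,0,0],
  [100,0,0,0,0],
])

```text
t: 27.92
tcp_pos: [0.5009, -0.2892, 0.0677]
tool_rot: [0.996, 0.063, 0.061, -0.021]
force: [-0.2, -0.5, -0.3]
finger_gap: 0.997
```

Emit:
jog_arm([
  [100,0,0,0.8,0],
  [100,0,0,1.5,0],
  [100,0,0,2.5,0],
  [100,0,0,3.5,0],
  [100,0,0,3.5,0],
  [100,0,0,3,0],
  [100,0,0,1,0],
  [100,0,0,0,0],
])

```text
t: 28.58
tcp_pos: [0.4981, -0.2868, 0.2334]
tool_rot: [0.996, 0.063, 0.059, -0.023]
force: [0.1, -0.1, -0.4]
finger_gap: 1.003
```

```bash
python3 pk.py
python3 - <<'E'
from h import *
w=wrist();a=snapshot('scene');b=snapshot('side');pts(w,['pick','pick_tip','seat','rest'],k=1)
for p in (a,b): pts(p,['key','seat','stud','crank_top'],k=1)
print(slots(a))
x,y=px(a,[[.5,-.29,.07]])[0].astype(int);c1=a['image'][y-45:y+45,x-55:x+55,::-1]
x,y=px(a,[[.58,-.01,.05]])[0].astype(int);c2=a['image'][y-45:y+45,x-55:x+55,::-1]
cv2.imwrite('pics/c10.png',np.hstack([cv2.resize(c,(400,327),interpolation=cv2.INTER_CUBIC) for c in (c1,c2)]))
pts(a,['glue_bottle','offcut','try_square','mallet','dust_brush','hardwood_block','screwdriver'],k=1)
E
```

```text
28.5833 1.0030028342303794 [ 0.06043406 -0.1129976  -0.38582196] [ 0.49813753 -0.28681495  0.23335496] [[0.985, 0.128, 0.115], [0.122, -0.991, 0.054], [0.121, -0.039, -0.992]] hold [ 0.49598956 -0.28781943  0.25190401]
pick [([0.4955, -0.2914, 0.0858], 0.94)]
pick_tip []
pick [([0.4972, -0.2898, 0.0864], 0.69)]
pick_tip [([0.5682, -0.2795, 0.0176], 0.48)]
pick []
pick_tip [([0.5691, -0.2826, 0.0168], 0.6)]
pick [([0.4945, -0.2894, 0.0817], 0.62)]
pick_tip []
seat [([0.4928, -0.2875, 0.0839], 0.77)]
rest [([0.492, -0.2901, 0.0035], 0.7)]
key [([0.5048, -0.0166, 0.0383], 0.67)]
seat [([0.4979, -0.2854, 0.0845], 0.72)]
stud [([0.7257, -0.0196, 0.0377], 0.6)]
crank_top [([0.5455, 0.1126, 0.1489], 0.56)]
key [([0.4968, -0.0152, 0.0374], 0.77)]
seat []
stud [([0.7267, -0.0196, 0.0352], 0.47)]
crank_top [([0.6764, -0.3562, 0.0015], 0.74)]
[(np.float64(1.5), np.float64(55.5)), (np.float64(88.5), np.float64(71.4)), (np.float64(174.5), np.float64(70.9)), (np.float64(267.25), np.float64(72.9))]
glue_bottle [([0.6782, -0.3586, 0.0], 0.79)]
offcut [([0.3227, -0.243, 0.0], 0.64)]
try_square [([0.5983, 0.3998, -0.0019], 0.98)]
mallet [([0.4246, 0.4301, 0.0016], 0.61)]
dust_brush [([0.6057, -0.4761, 0.0017], 0.64)]
hardwood_block [([0.7299, -0.2312, -0.0008], 0.96)]
screwdriver [([0.5754, 0.1511, 0.1178], 0.66)]
```

View pics/c10.png

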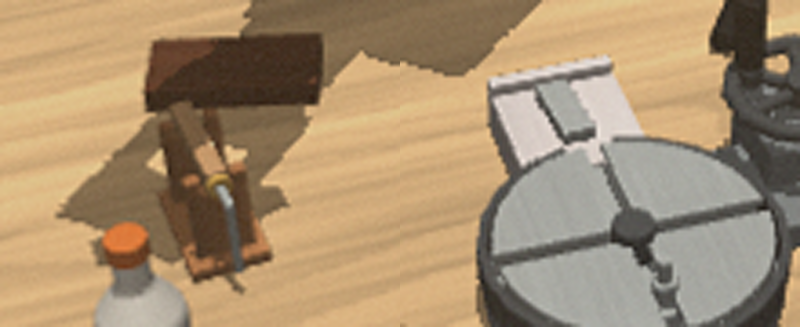

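```bash
python3 -c "
from h import *
print(workorder.sign_off())"
```

```text
the job is handed in; nothing more can be done
None
```

The job is done and handed in at about 30 s of the 72 s allowed; `sign_off` gave no verdict.

**What I did:** I gripped the crank and took up about 0.9 rad of slack. I then cranked counter-clockwise until the key's slot stood at the gap. With the hooked pick I pulled the key out through the gap onto the apron, then laid the pick back on its cradle and let go. The fingers never went near the key.

**Last checks before handing in:**
- **Disc index:** The four slit angles average about 0.7° short of two turns, against a limit of 3.4°. They disagree among themselves by +0.5 to −3.0°. A closer view from the wrist camera put the slit parallel to the apron to within about 0.01 rad.
- **Key:** Its centre is about 160 mm from the disc's centre, where more than 142 mm is needed. The two cameras differ by 8 mm, but both readings put it wholly outside the fence, short of the lip.
- **Pick:** It sits within about 5 mm of the seat, looks level in the picture, and is released. The gripper is open and clear at a height of 0.23 m.
- **Bystanders:** The glue bottle, offcut, try square, brush and block read within about 6 mm of their first positions, which is detector noise.

**Not confirmed:** The detector reported the mallet and screwdriver in places that don't match the pictures. The first mallet reading was the try square's position, and the last screwdriver reading was the handwheel's, so I have no number for either. The arm did not go down near the mallet. It passed above the screwdriver, which was still lying by the wheel in the wrist picture taken after cranking.

The tool picked up a tilt of about 0.13 rad while cranking that I could not take out. It did not hinder the rest of the work.

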